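# Take a bore size with a telescoping gauge

## Task

Take the telescoping gauge out of its stand and lower it, plungers still drawn in, into the bushed bore of the housing in the vice until its collar sits fully home. Let go, press the cap gently to let the plungers spring out to the bore wall, and come off it so that they lock. Then draw the gauge straight out with its setting kept and stand it back in its stand; never push the gauge hard, and leave the loose parts on the bench alone.

Things in the scene. Friction and masses are not known exactly. Their poses are not given: they have to be found in the camera images.
- gauge: Loose steel telescoping bore gauge, about 0.4 kg, hanging upright in its stand at the start. Origin: centre of the underside of its collar, a disc 66 mm across and 6 mm thick; z up along the handle, x along the plungers. Round handle 16 mm in diameter, from 6 to 76 mm above the origin: grip it at any yaw, best 55 to 68 mm up.
- handle_end (a point): Upper end of the gauge's handle, on its axis, 76 mm above the gauge's origin. Above it, on a thin stem, sits the release cap, a black disc 15 mm across and 5 mm thick. Its top stands 11 to 25 mm above this point, screwed to another height each time and not measured: allow 25 mm passing over, and find it by touch. How it acts is told under tip_a.
- gauge_head (a point): Centre of the gauge's head, 30 mm below its origin, where the plungers stand. Head 26 mm in diameter, its tapered nose ending 46 mm below the origin; between head and collar a taper (20 to 8 mm below the origin) leads to a pilot 41 mm in diameter.
- tip_a (a point): Tip of the plunger on the gauge's +x side. Tip to tip: 34 to 35 mm drawn in, 54 fully out, 44 to 45 set to the bore. Cap: starts to move at 7 N, solid after 3 mm at 11 N; about 1 mm (8.3 N) frees the plungers, which spring out in 0.5 s with 0.5 to 2 N each. Cap up again: locked. They cannot be drawn in again, so press it only in the bore.
- tip_b (a point): Tip of the plunger on the gauge's -x side.
- housing: Fixed: square aluminium housing 83 x 83 mm with a brass bushing, clamped in a dark steel vice (96 x 170 mm, jaws along y to 67 mm from the centre, screw on the -y side out to 108 mm). Origin: centre of its foot on the bench; z up. The housing's top face is at 86 mm, flat; the jaws stand 22 mm lower.
- bore (a point): Centre of the mouth of the bore, in the housing's top face. Vertical bore 44 mm in diameter (about 1.5 mm clearance all round the pilot), 52 mm deep. Home: the collar's underside lies on this face, so the gauge's origin is at this point. The gauge is delicate: no more than 22 N against the housing and 30 N against the stand, its weight of 4 N included.
- stand_top (a point): Centre of the top rim of the fixed gauge stand, a black upright tube 76 mm outside, 56 mm inside, rim 62 mm above the bench, on a 100 mm square foot. The gauge hangs in it by its collar, its origin at this point.
- spare_bush: Loose brass bushing, 48 mm in diameter, 30 mm high; origin at the centre of its underside. Leave alone.
- wrench: Loose wrench lying on the bench, 150 mm long along its x. Leave alone.
- plug: Loose steel cylinder 32 mm in diameter, 50 mm high, standing; origin at the centre of its underside. Leave alone.

How it is judged (in metres and radians):
On the way, in this order (a step that is already met when the one before it is completed fails the run):
1. the gauge is home in the bore with its plungers still drawn in (z of gauge in the frame of bore below 0.0025 m and horizontal distance between gauge and bore below 0.004 m and angle between gauge's own z axis and vertical below 0.06 rad and distance between tip_a and tip_b below 0.038 m), for 0.2 s.
2. still home, the plungers are out to the bore wall and nothing touches the gauge's cap or handle (z of gauge in the frame of bore below 0.0025 m and horizontal distance between gauge and bore below 0.004 m and distance between tip_a and tip_b above 0.043 m and contact force between the fingers and gauge below 0.1 N), for 0.3 s.
3. the gauge is out of the bore with its setting kept (z of gauge in the frame of bore above 0.046 m and distance between tip_a and tip_b between 0.043 and 0.046 m), for 0.1 s.
At the end, for the whole second after the job is handed in: The gauge hangs upright and at rest in its stand by its collar (origin within 9.5 mm of the rim's centre sideways and 3 mm in height, tilt below 0.06 rad), its plunger tips 43 to 46 mm apart, as the bore set them (horizontal distance between gauge and stand_top below 0.0095 m and z of gauge in the frame of stand_top between -0.003 and 0.003 m and angle between gauge's own z axis and vertical below 0.06 rad and distance between tip_a and tip_b between 0.043 and 0.046 m and linear speed of gauge below 0.02 m/s); the robot touches nothing.
It fails at once if the gauge is pushed or knocked against the housing with more than 22 N, or against the stand with more than 30 N (contact force between gauge and housing above 22 N or contact force between gauge and stand above 30 N).
It fails at once if a loose part on the bench is moved by more than 15 mm (distance of any of spare_bush, wrench, plug from where it was at the start of the episode above 0.015 m).
It also fails if it takes over 72 s, if anything falls off the work surface, if the arm or the gripper's body presses on something with over 40 N, if the wrist force passes 120 N, or if a joint passes its speed limit or range.

## Robot

A 6-joint arm with a two-finger parallel gripper is mounted at the origin on the work surface. World frame = base frame: x ahead of the robot, y to its left, z up, the work surface at z = 0. Lengths are in m, angles in degrees, forces in N, time in s.
With the tool pointing down it reaches from about 0.3 to 0.75 m from the base axis. Payload 8.5 kg.
Tool frame: the origin (TCP) lies midway between the tips of the shut fingers; the grasp point (between the pads) lies 19 mm behind it; z points along the fingers, y is the direction in which the jaws open and shut (so a half turn about z gives the same grasp; the last joint's range is limited). The gripper opens to 85 mm and grips with 20 to 120 N. Pads are 22 mm wide; open, the fingers measure 114 mm over their backs; the gripper's body (76 mm by 85 mm) begins 54 mm behind the grasp point. The pads swing forward as they close: fully open they stand 13 mm farther back than shut.
Start: joints at [-81.434, 21.807, 74.336, -0, 83.858, -12.336], TCP at [0.196, -0.514, 0.231] pointing down, gripper open.
Joint ranges: [-178.18, 178.18], [-50.72, 133.34], [12.68, 142.11], [-81.47, 261.47], [9.98, 163.14], [-165.26, 165.26]. Speed limits (degrees/s): [136.94, 136.94, 180, 180, 180, 180].

## Interface

Orientations are given as a 3x3 rotation matrix whose columns are the frame's x, y, z axes.
In Python, from rig import status, eyes, env gives the robot as it stands. The module is installed in compiled form; this text tells all that it offers.
- The arm moves only by the tool play_rows, never from a script. Its argument "targets" is text: rows parted by semicolons, each of 5 numbers parted by spaces: the shift along the tool's x, y, z in m, then the turn about the tool's z in rad, then the closure, from 0 (fully open) to 1 (shut). A call has 1 to 5 rows; each row is the pose to reach, as a shift and turn from the pose commanded when the call began, along the tool's axes at that moment; what a row does not reach only later rows make up. A row lasts 1/10 s, in which the tool goes at most 50 mm and 8.59 degrees, less where a joint would pass 70% of its speed; a pose out of reach is approached as far as the arm can. A call with a gripper value outside its range is refused whole. The fingers move at their own pace and stop on an object; "force" is the grip in N (left out, the last holds). Time passes only in rows, so rows that repeat a pose let the fingers close. It gives the time, the measured TCP pose, the force and the opening at its end, in the units of the state.
- status.observe(): the state, without advancing time (a new reading comes with each control period).
- eyes.get_image(name): name is "scene" or "side" or "wrist"; returns a dict with "pixels" (420x560x3 uint8, red, green, blue), "range_z" (420x560 float32, m along the optical axis (not along the pixel's ray), 0 where there is no reading), "mtx" (3x3 intrinsics, pixels), "k1" (the pictures are not rectified: a ray, as slopes to the right and down, at radius r is drawn at 1 + k1 r^2 times it, then the intrinsics apply), "world_to_cam" (4x4, takes a point from world to camera coordinates); the wrist camera has in their place "T_tool_cam" (4x4, takes a point from camera to tool coordinates, whose origin is the TCP and whose axes are the flange's). Camera axes: x right, y up, looking along -z (the intrinsics and any distortion apply to the point x, -y, -z); pixel columns grow to the right and rows downward; lengths in m; the calibration is good to about 2 mm. A picture is of the moment at which its call begins: read the wrist's pose just before it.
- env.close_job(): hands the job in, once; it reports no verdict.
The state is a dict: "time_s": time; "q": joint angles; "qvel": joint speeds; "joint_efforts": joint torques, N m; "position": TCP position; "tool_rot": TCP orientation; "ft_force": force on the tool from outside, world axes, zero at the start; "wrist_torque": the same for the moment, N m; "grip_width": finger opening in m.
Only numpy, scipy, OpenCV 4.12 (cv2) and the standard library are available. Lean on these libraries where they do the work, as an engineer would, in place of code of your own. Each camera call takes 0.05 s, during which the arm holds its last target.

## Working session

There is one attempt and no reset: what is moved stays moved. The work goes in short steps, Python scripts to look and compute and a tool call to move; the robot and the scene stay as the last step left them, time stands still between calls to the robot, and variables do not carry over. Pictures are saved under pics/ and viewed, and the job is handed in when it is done.

Besides the shell and the picture viewer there is one more tool, called after "Emit:" as a command line: name --argument value ..., lists and objects as JSON in quotes. play_rows: Moves the arm, as the interface text tells. Its arguments: {"type":"object","properties":{"targets":{"type":"string"},"force":{"type":"number"}},"required":["targets"]}

```bash
mkdir -p pics; cat > h.py <<'E'
import numpy as np, cv2
from rig import status, eyes, env
def grab(name,fn):
    s=status.observe(); d=eyes.get_image(name)
    cv2.imwrite('pics/'+fn+'.png',cv2.cvtColor(d['pixels'],cv2.COLOR_RGB2BGR))
    d['state']=s
    np.save(''+fn+'.npy',d,allow_pickle=True)
    return d
def load(fn): return np.load(''+fn+'.npy',allow_pickle=True).item()
def c2w(d):
    if 'world_to_cam' in d: return np.linalg.inv(d['world_to_cam'])
    T=np.eye(4);T[:3,:3]=d['state']['tool_rot'];T[:3,3]=d['state']['position']
    return T@d['T_tool_cam']
def cloud(d):
    K=np.array(d['mtx']);H,W=d['range_z'].shape
    u,v=np.meshgrid(np.arange(W),np.arange(H))
    xd=(u-K[0,2])/K[0,0];yd=(v-K[1,2])/K[1,1]
    x,y=xd.copy(),yd.copy()
    for _ in range(10):
        f=1+d['k1']*(x*x+y*y);x=xd/f;y=yd/f
    z=d['range_z'];P=np.stack([x*z,-y*z,-z,np.ones_like(z)],-1)
    Wp=P@c2w(d).T
    Wp=Wp[...,:3].copy();Wp[z<=0]=np.nan
    return Wp
E
python3 - <<'E'
from h import *
s=status.observe();print(s)
for n in ['scene','side','wrist']:
    d=grab(n,n+'0');print(n,d['mtx'],d['k1'],c2w(d)[:3,3])
E
```

```text
{'time_s': 0.0, 'q': array([-8.14331432e+01,  2.18388947e+01,  7.43872258e+01, -6.38236292e-04,
        8.38570579e+01, -1.23381485e+01]), 'qvel': array([-0.08435362, -0.04645374,  0.13011396,  0.00172045,  0.01339798,
        0.06316751]), 'joint_efforts': array([-1.68957384e-03, -4.48460269e+01, -2.31281555e+01, -2.04774942e-04,
        4.70926490e-03, -1.65018037e-05]), 'position': array([ 0.19617752, -0.51349248,  0.23071686]), 'tool_rot': array([[ 9.34172912e-01,  3.56820569e-01, -2.27207078e-04],
       [ 3.56820516e-01, -9.34171860e-01,  1.43388747e-03],
       [ 2.99390083e-04, -1.42057098e-03, -9.99998946e-01]]), 'ft_force': array([-0.3332592 , -0.0188377 ,  0.09414462]), 'wrist_torque': array([ 0.05355299,  0.04896041, -0.04145532]), 'grip_width': 0.08563061234342814}
scene [[483.62702669   0.         278.97276549]
 [  0.         483.62702669 214.71422985]
 [  0.           0.           1.        ]] -0.10585306037922572 [ 0.91751335 -0.48509756  0.64168202]
side [[392.55870429   0.         272.41633353]
 [  0.         392.55870429 211.78985641]
 [  0.           0.           1.        ]] 0.008295372084556834 [0.27254106 0.48359252 0.48875238]
wrist [[328.63040987   0.         277.06968157]
 [  0.         328.63040987 210.1823443 ]
 [  0.           0.           1.        ]] -0.04530210394294 [ 0.26509868 -0.48677133  0.37330765]
```

View pics/scene0.png

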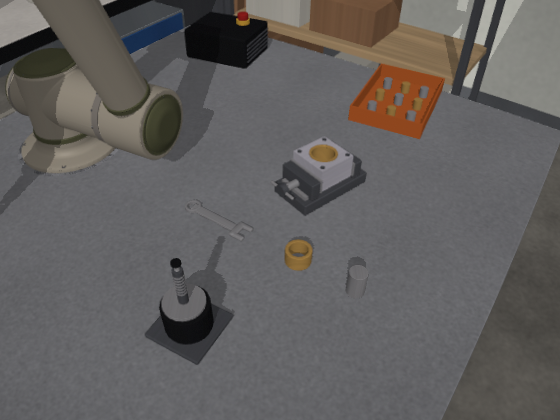

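View pics/side0.png

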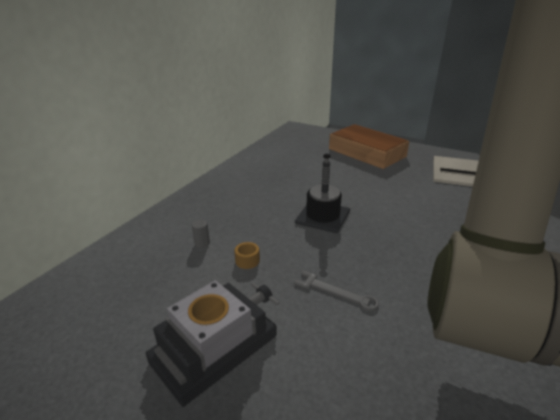

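View pics/wrist0.png

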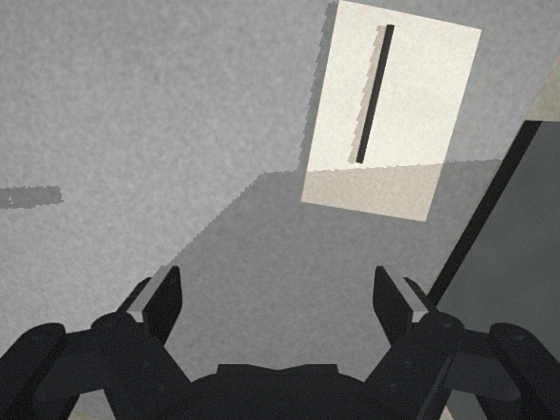

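The scene picture shows the gauge in its stand (cap at 176,263; collar about 186,300), the bore at about (323,153), the wrench (220,218), the bush (298,255) and the plug (357,280). The side picture agrees. Next I'll measure them from the depth.

```bash
cat > m.py <<'E'
from h import *
def circ(P):
    A=np.c_[2*P[:,:2],np.ones(len(P))];b=(P[:,:2]**2).sum(1)
    s=np.linalg.lstsq(A,b,rcond=None)[0];return s[:2],np.sqrt(s[2]+s[:2]@s[:2])
E
python3 - <<'E'
from m import *
for n,pts in [('scene',dict(cap=(176,263),collar=(186,300),bore=(323,153),wr=(220,218),bush=(298,255),plug=(357,272),hous=(300,165))),('side',dict(cap=(326,157),collar=(318,190),bore=(208,310),bush=(247,255),plug=(200,228)))]:
    d=load(n+'0');C=cloud(d)
    for k,(u,v) in pts.items(): print(n,k,np.round(C[v,u],4))
    P=C.reshape(-1,3);z=P[:,2]
    # bench check
    m=(np.abs(z)<.02);print('bench z med',np.median(z[m]))
    if n=='scene': cb=C[153,323,:2]; cs=C[300,186,:2]; hb=C[158,345,:2]
    print('cs',cs,'cb',cb)
    near=np.linalg.norm(P[:,:2]-cs,axis=1)<.09
    for lo,hi in [(.05,.06),(.062,.075),(.08,.13),(.13,.142),(.142,.17),(.17,.19)]:
        m=near&(z>lo)&(z<hi)
        if m.sum()>3: Q=P[m];print(lo,hi,m.sum(),'mean',Q.mean(0).round(4),'rng',Q.min(0).round(4),Q.max(0).round(4))
    near=np.linalg.norm(P[:,:2]-cb,axis=1)<.09
    m=near&(z>.08)&(z<.093);Q=P[m]
    print('top face',m.sum(),np.median(Q[:,2]),Q.mean(0))
    r=cv2.minAreaRect(Q[:,:2].astype(np.float32)*1000);print(r)
E
```

```text
scene cap [ 0.5707 -0.2136  0.1535]
scene collar [ 0.5751 -0.2134  0.0748]
scene bore [0.5487 0.2174 0.0668]
scene wr [ 0.4571 -0.0012  0.0069]
scene bush [ 0.6255  0.0111 -0.0007]
scene plug [ 0.7449 -0.0038  0.049 ]
scene hous [0.5312 0.1594 0.0651]
bench z med -0.0009452382384116387
cs [ 0.57512825 -0.21336702] cb [0.54865489 0.21744677]
0.05 0.06 269 mean [ 0.5903 -0.228   0.056 ] rng [ 0.5385 -0.2506  0.05  ] [ 0.6072 -0.1761  0.06  ]
0.062 0.075 1172 mean [ 0.5722 -0.216   0.0669] rng [ 0.5353 -0.2486  0.062 ] [ 0.6077 -0.1798  0.075 ]
0.08 0.13 271 mean [ 0.5723 -0.2164  0.1063] rng [ 0.5616 -0.2218  0.0801] [ 0.5772 -0.2046  0.1297]
0.13 0.142 96 mean [ 0.5702 -0.2149  0.1358] rng [ 0.5606 -0.2208  0.1302] [ 0.576  -0.2049  0.1416]
0.142 0.17 101 mean [ 0.5686 -0.2134  0.1515] rng [ 0.5601 -0.2199  0.1422] [ 0.5757 -0.2053  0.1542]
top face 976 0.08437068692506522 [0.56076795 0.19333317 0.08425221]
((559.0633544921875, 196.88812255859375), (85.97042083740234, 85.94056701660156), 73.2526626586914)
side cap [ 0.5633 -0.2035  0.1527]
side collar [ 0.58   -0.2085  0.0687]
side bo
[... 155 characters left out ...]
cb [0.54865489 0.21744677]
0.05 0.06 138 mean [ 0.5563 -0.1824  0.0549] rng [ 0.529  -0.219   0.0501] [ 0.595  -0.1715  0.0599]
0.062 0.075 457 mean [ 0.5624 -0.2006  0.0681] rng [ 0.5299 -0.2426  0.0621] [ 0.6041 -0.1721  0.0748]
0.08 0.13 161 mean [ 0.563  -0.2047  0.1066] rng [ 0.5566 -0.2146  0.0812] [ 0.5741 -0.1991  0.1299]
0.13 0.142 44 mean [ 0.5633 -0.2058  0.1368] rng [ 0.5575 -0.2125  0.1301] [ 0.5709 -0.2016  0.1419]
0.142 0.17 41 mean [ 0.5642 -0.2079  0.1519] rng [ 0.5585 -0.2172  0.1435] [ 0.5716 -0.2021  0.1568]
top face 2409 0.08647665120448356 [0.55324602 0.20294464 0.08614157]
((556.80712890625, 198.65438842773438), (84.3757553100586, 85.50373840332031), 73.50603485107422)
```

Emit:
play_rows --targets "0.04 -0.0157 0 0 0;0.085 -0.0333 -0.005 0 0;0.13 -0.051 -0.01 0 0;0.175 -0.0687 -0.01 0 0;0.215 -0.0843 -0.01 0 0"

```text
time_s: 0.65
position: [0.3683, -0.3566, 0.2414]
tool_rot: [[0.934, 0.357, 0.0], [0.357, -0.934, 0.0], [0.0, 0.0, -1.0]]
ft_force: [0.4, -0.8, 0.6]
grip_width: 0.0853
```

Emit:
play_rows --targets "0.04 -0.0157 0 0 0;0.085 -0.0333 -0.005 0 0;0.13 -0.051 -0.01 0 0;0.166 -0.065 -0.01 0 0;0.166 -0.065 -0.01 0 0"

```text
time_s: 1.15
position: [0.5013, -0.2352, 0.251]
tool_rot: [[0.932, 0.361, 0.0], [0.361, -0.932, 0.001], [0.001, -0.001, -1.0]]
ft_force: [-0.3, -0.5, -0.3]
grip_width: 0.0853
```

```bash
python3 - <<'E'
from m import *
d=grab('wrist','w1');s=d['state'];print(s['time_s'],s['position'],s['q'],s['qvel'],s['ft_force'],d['T_tool_cam'])
C=cloud(d);P=C.reshape(-1,3);z=P[:,2]
for lo,hi in [(.05,.061),(.062,.075),(.08,.13),(.13,.142),(.142,.17)]:
    m=(np.linalg.norm(P[:,:2]-[.568,-.211],axis=1)<.06)&(z>lo)&(z<hi)
    if m.sum()>3: Q=P[m];print(lo,hi,m.sum(),Q.mean(0).round(4),np.percentile(Q[:,2],[5,50,95]).round(4),cv2.minEnclosingCircle(Q[:,:2].astype(np.float32)*1000))
E
```

```text
1.15 [ 0.50126933 -0.23518087  0.25100053] [-3.74115443e+01  2.14364949e+01  7.16177385e+01  5.27575284e-02
  8.69618754e+01  3.13951751e+01] [-4.57861812 -0.78881704  2.00692104 -1.60207326 -0.49333725 -3.59447194] [-0.30172746 -0.48388319 -0.31380488] [[-7.21206786e-04  9.58228554e-01  2.86002655e-01  7.39759907e-02]
 [ 9.99999618e-01  8.32314924e-04 -2.66925548e-04 -5.95312032e-04]
 [-4.93819960e-04  2.86002354e-01 -9.58228788e-01 -1.42510565e-01]
 [ 0.00000000e+00  0.00000000e+00  0.00000000e+00  1.00000000e+00]]
0.05 0.061 189 [ 0.572  -0.2097  0.0605] [0.0597 0.0607 0.0609] ((567.1766967773438, -210.74388122558594), 37.863121032714844)
0.062 0.075 3731 [ 0.5676 -0.2102  0.0673] [0.0624 0.0678 0.069 ] ((567.3120727539062, -210.79808044433594), 37.310672760009766)
0.08 0.13 19 [ 0.5698 -0.2075  0.1286] [0.1274 0.1288 0.1297] ((566.1906127929688, -210.50987243652344), 8.296041488647461)
0.13 0.142 9 [ 0.57   -0.2074  0.1361] [0.1322 0.1368 0.1378] ((566.6162109375, -210.01144409179688), 7.880107879638672)
0.142 0.17 341 [ 0.5662 -0.2105  0.1537] [0.1525 0.1537 0.1548] ((566.2666625976562, -210.47889709472656), 7.301810264587402)
```

View pics/w1.png

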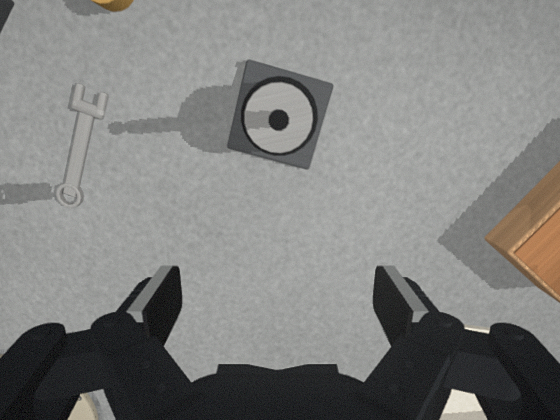

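```bash
cat > go.py <<'E'
import sys
from m import *
s=status.observe();R=s['tool_rot'];t=np.array([float(a) for a in sys.argv[1:4]])
print(s['time_s'],s['position'].round(4),s['qvel'].round(2),R[:,0].round(4),'F',s['ft_force'].round(2),'w',s['grip_width'])
print('shift',(R.T@(t-s['position'])).round(4))
E
python3 go.py .567 -.2106 .105
```

```text
1.2 [ 0.4999 -0.2368  0.2509] [-3.4  -0.65  1.08 -0.64 -0.03 -1.16] [ 9.329e-01  3.601e-01 -4.000e-04] F [ 0.58 -0.04 -0.31] w 0.08525010766321359
shift [ 0.0721 -0.0002  0.1459]
```

Emit:
play_rows --targets "0.04 -0.001 0.02 0 0;0.0734 -0.0014 0.04 0 0;0.0734 -0.0014 0.04 0 0;0.0734 -0.0014 0.04 0 0;0.0734 -0.0014 0.04 0 0"

```text
time_s: 1.7
position: [0.5662, -0.212, 0.212]
tool_rot: [[0.935, 0.356, 0.001], [0.356, -0.935, -0.001], [0.0, 0.001, -1.0]]
ft_force: [0.1, 0.3, -0.2]
grip_width: 0.0853
```

```bash
python3 - <<'E'
from m import *
d=grab('wrist','w2');s=d['state'];print(s['time_s'],s['position'],s['qvel'])
C=cloud(d);P=C.reshape(-1,3);z=P[:,2]
for lo,hi in [(.05,.061),(.062,.075),(.08,.13),(.13,.142),(.142,.17)]:
    m=(np.linalg.norm(P[:,:2]-[.568,-.211],axis=1)<.06)&(z>lo)&(z<hi)
    if m.sum()>3: Q=P[m];print(lo,hi,m.sum(),Q.mean(0).round(4),np.percentile(Q[:,2],[5,50,95]).round(4),cv2.minEnclosingCircle(Q[:,:2].astype(np.float32)*1000))
E
python3 go.py .567 -.2106 .105
```

```text
1.7 [ 0.56621394 -0.21195816  0.21200885] [-0.13772558 -0.63015751 -0.1535467   0.11490879 -0.07087272  0.20626933]
0.05 0.061 239 [ 0.5881 -0.2024  0.0588] [0.0519 0.0604 0.061 ] ((567.4473266601562, -210.53997802734375), 38.050201416015625)
0.062 0.075 3676 [ 0.5718 -0.2091  0.0673] [0.0624 0.0679 0.0691] ((567.9793090820312, -210.81927490234375), 37.469844818115234)
0.08 0.13 324 [ 0.572  -0.2084  0.1089] [0.0833 0.1105 0.129 ] ((566.4426879882812, -210.4306182861328), 8.284480094909668)
0.13 0.142 201 [ 0.5705 -0.2087  0.1365] [0.1312 0.1375 0.1389] ((566.5697021484375, -210.15245056152344), 7.678169250488281)
0.142 0.17 405 [ 0.5667 -0.2101  0.1536] [0.1518 0.1537 0.1548] ((566.26025390625, -210.17625427246094), 7.435466289520264)
1.75 [ 0.5662 -0.212   0.2122] [ 0.06 -0.16 -0.08  0.13 -0.    0.12] [9.347e-01 3.553e-01 6.000e-04] F [-0.17 -0.5  -0.19] w 0.08541347132338074
shift [ 0.0011 -0.0011  0.1072]
```

View pics/w2.png

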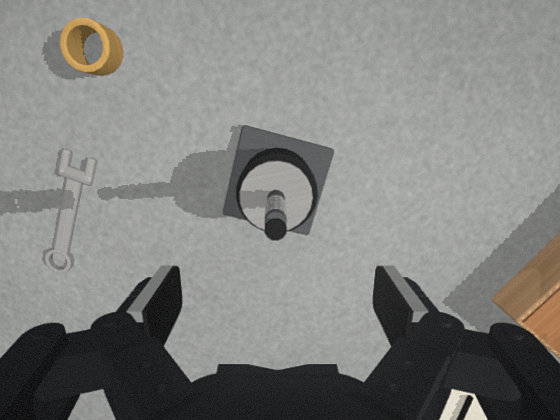

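The cap is at pixel (275,229), between the fingers and clear all round; the axis is about (0.5664, -0.2103). I'll go down and grip.

Emit:
play_rows --targets "0.0008 -0.0014 0.03 0 0;0.0008 -0.0014 0.06 0 0;0.0008 -0.0014 0.09 0 0;0.0008 -0.0014 0.107 0 0;0.0008 -0.0014 0.107 0 0.4" --force 40

```text
time_s: 2.25
position: [0.5658, -0.2096, 0.1029]
tool_rot: [[0.935, 0.356, -0.003], [0.356, -0.935, 0.002], [-0.002, -0.003, -1.0]]
ft_force: [0.2, 0.3, -0.5]
grip_width: 0.0733
```

Emit:
play_rows --targets "0 0 0 0 0.6;0 0 0 0 0.8;0 0 0 0 1;0 0 0 0 1;0 0 0 0 1"

```text
time_s: 2.75
position: [0.5676, -0.2098, 0.1053]
tool_rot: [[0.934, 0.357, 0.002], [0.357, -0.934, -0.001], [0.001, 0.002, -1.0]]
ft_force: [-0.7, -2.0, 3.9]
grip_width: 0.0147
```

Emit:
play_rows --targets "0 0 0 0 1;0 0 0 0 1;0 0 0 0 1"

```text
time_s: 3.05
position: [0.5676, -0.2098, 0.1053]
tool_rot: [[0.934, 0.357, 0.002], [0.357, -0.934, -0.001], [0.001, 0.002, -1.0]]
ft_force: [0.3, -2.0, 6.0]
grip_width: 0.0147
```

Emit:
play_rows --targets "0 0 -0.003 0 1;0 0 -0.008 0 1;0 0 -0.016 0 1;0 0 -0.028 0 1;0 0 -0.042 0 1"

```text
time_s: 3.55
position: [0.5671, -0.2092, 0.1471]
tool_rot: [[0.934, 0.357, -0.001], [0.357, -0.934, 0.0], [-0.0, -0.001, -1.0]]
ft_force: [-0.3, -0.1, -4.0]
grip_width: 0.015
```

Emit:
play_rows --targets "0 0 -0.018 0 1;0 0 -0.036 0 1;0 0 -0.052 0 1;0 0 -0.06 0 1;0 0 -0.06 0 1"

```text
time_s: 4.05
position: [0.5675, -0.2094, 0.2077]
tool_rot: [[0.934, 0.357, 0.002], [0.357, -0.934, -0.001], [0.002, 0.002, -1.0]]
ft_force: [0.2, -0.1, -4.4]
grip_width: 0.0147
```

```bash
python3 - <<'E'
from m import *
for n in ['scene','side','wrist']:
    d=grab(n,n+'3')
print(d['state']['time_s'],d['state']['position'],d['state']['ft_force'],d['state']['grip_width'])
a=cv2.imread('pics/scene3.png');b=cv2.imread('pics/wrist3.png')
cv2.imwrite('pics/c3.png',np.hstack([cv2.resize(a[180:380,80:340],(400,308)),cv2.resize(b,(400,308))]))
E
```

```text
4.15 [ 0.56694117 -0.20912836  0.2058142 ] [-0.50920355  0.24996792 -3.04339248] 0.014744617780546547
```

View pics/c3.png

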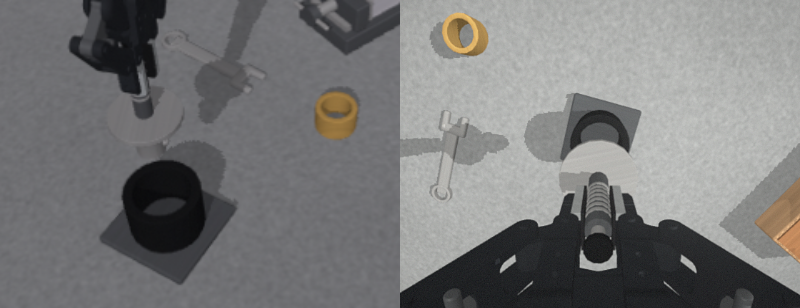

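Emit:
play_rows --targets "0.002 -0.02 0 0 1;0.006 -0.06 0 0 1;0.01 -0.1 0 0 1;0.014 -0.14 0 0 1;0.018 -0.18 0 0 1"

```text
time_s: 4.7
position: [0.5188, -0.0333, 0.2056]
tool_rot: [[0.934, 0.356, -0.002], [0.356, -0.934, 0.001], [-0.001, -0.001, -1.0]]
ft_force: [0.1, 0.7, -3.6]
grip_width: 0.0148
```

Emit:
play_rows --targets "0.004 -0.04 0 0 1;0.008 -0.08 0 0 1;0.012 -0.12 0 0 1;0.016 -0.16 0 0 1;0.018 -0.18 0 0 1"

```text
time_s: 5.2
position: [0.4709, 0.1424, 0.2057]
tool_rot: [[0.933, 0.359, -0.002], [0.359, -0.933, 0.001], [-0.001, -0.001, -1.0]]
ft_force: [0.2, -1.2, -3.9]
grip_width: 0.0147
```

Emit:
play_rows --targets "0.0 -0.015 0 0 1;0.001 -0.023 0 0 1;0.001 -0.023 0 0 1;0.001 -0.023 0 0 1;0.001 -0.023 0 0 1"

```text
time_s: 5.7
position: [0.4655, 0.1608, 0.2062]
tool_rot: [[0.935, 0.356, -0.0], [0.356, -0.935, -0.0], [-0.0, 0.0, -1.0]]
ft_force: [0.6, -0.5, -3.9]
grip_width: 0.0146
```

```bash
cat > bore.py <<'E'
import sys
from m import *
fn=sys.argv[1]
d=grab('wrist',fn);s=d['state'];print(s['time_s'],s['position'],s['qvel'].round(2),s['ft_force'].round(2))
C=cloud(d);P=C.reshape(-1,3);z=P[:,2]
near=np.linalg.norm(P[:,:2]-[.558,.198],axis=1)<.075
m=near&(z>.08)&(z<.092);Q=P[m];print(m.sum(),np.median(Q[:,2]),cv2.minAreaRect(Q[:,:2].astype(np.float32)*1000))
# bore wall: below the top
m=near&(np.linalg.norm(P[:,:2]-[.558,.198],axis=1)<.03)&(z>.035)&(z<.078);Q=P[m]
if m.sum()>10: c,r=circ(Q);print('wall',m.sum(),c,r)
# brass ring inner edge in picture
hsv=cv2.cvtColor(d['pixels'],cv2.COLOR_RGB2HSV)
br=(hsv[...,0]>12)&(hsv[...,0]<32)&(hsv[...,1]>110)&(np.linalg.norm(C[...,:2]-[.558,.198],axis=2)<.05)
m2=br&(C[...,2]>.08)
Q=C[m2];print('brass top',m2.sum(),Q.mean(0),cv2.minEnclosingCircle(Q[:,:2].astype(np.float32)*1000))
# inner edge: nearest radius per angle
c=Q[:,:2].mean(0)
for _ in range(3):
    a=np.arctan2(*(Q[:,:2]-c).T[::-1]);r=np.linalg.norm(Q[:,:2]-c,axis=1)
    b=np.floor((a+np.pi)/(2*np.pi)*36).astype(int)
    I=np.array([Q[b==k][np.argmin(r[b==k])] for k in range(36) if (b==k).any()]);O=np.array([Q[b==k][np.argmax(r[b==k])] for k in range(36) if (b==k).any()])
    ci,ri=circ(I);co,ro=circ(O);c=ci
print('inner',len(I),ci,ri,'outer',co,ro)
# collar of held gauge
tz=s['position'][2];o=s['position'][:2]
m=(np.linalg.norm(P[:,:2]-o,axis=1)<.034)&(np.abs(z-(tz-.037))<.008)
Q=P[m]
if m.sum()>30:
    A=np.c_[Q[:,:2]-o,np.ones(len(Q))];k=np.linalg.lstsq(A,Q[:,2]-tz,rcond=None)[0];print('collar plane slopes, top rel TCP',m.sum(),k)
E
python3 bore.py w4
```

```text
5.7 [0.46549847 0.16083731 0.2062352 ] [ 0.02 -0.13  0.08  0.02  0.09  0.15] [ 0.61 -0.53 -3.94]
9984 0.08506539402026236 ((557.702392578125, 199.17857360839844), (83.70576477050781, 83.28716278076172), 73.82610321044922)
wall 873 [0.55954853 0.19992008] 0.020294795551516514
brass top 1732 [0.55975401 0.19989023 0.0855962 ] ((557.7789916992188, 199.36123657226562), 28.06696319580078)
inner 36 [0.55727845 0.19896933] 0.02225635415118644 outer [0.55778127 0.19911796] 0.02770215598537792
collar plane slopes, top rel TCP 5818 [-0.01425778 -0.0083705  -0.03708489]
```

View pics/w4.png

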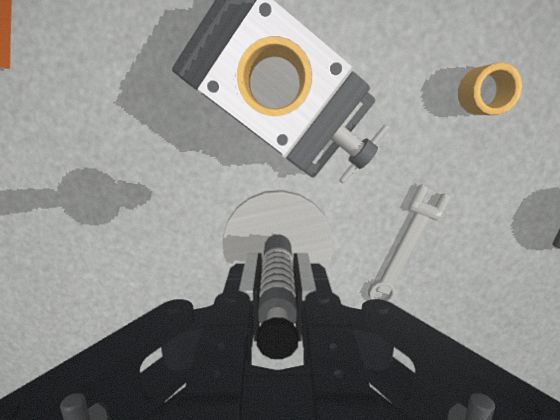

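The bore mouth is at pixel (275,76), and the held gauge's collar spans about (222–332, 190–260). I'll fit the collar's edge with the same camera, so that calibration errors cancel.

```bash
cat > col.py <<'E'
import sys
from m import *
d=load(sys.argv[1]);s=d['state'];C=cloud(d);R=s['tool_rot'];p=s['position']
T=(C-p)@R   # tool coords
m=(np.abs(T[...,2]-.037)<.006)&(np.hypot(T[...,0],T[...,1])<.04)
Q=T[m]
A=np.c_[Q[:,:2],np.ones(len(Q))];k=np.linalg.lstsq(A,Q[:,2],rcond=None)[0];print('collar plane tool',k)
mm=m.astype(np.uint8);cs,_=cv2.findContours(mm,cv2.RETR_EXTERNAL,cv2.CHAIN_APPROX_NONE)
c=max(cs,key=cv2.contourArea)[:,0];pts=T[c[:,1],c[:,0]]
E=pts[(pts[:,0]>.008)]
from scipy.optimize import least_squares
f=lambda q:np.hypot(E[:,0]-q[0],E[:,1]-q[1])-.033
r=least_squares(f,[0,0],loss='soft_l1',f_scale=.0005);print('collar centre tool xy',r.x,len(E),np.abs(r.fun).mean(), circ(E))
# housing plane
z=C[...,2];m=(np.linalg.norm(C[...,:2]-[.5575,.199],axis=2)<.055)&(z>.08)&(z<.092)
Q=C[m];A=np.c_[Q[:,:2]-[.5575,.199],np.ones(len(Q))];print('housing slopes',np.linalg.lstsq(A,Q[:,2],rcond=None)[0])
m=(np.abs(z)<.01);Q=C[m];A=np.c_[Q[:,:2]-[.5575,.199],np.ones(len(Q))];print('bench',np.linalg.lstsq(A,Q[:,2],rcond=None)[0])
E
python3 col.py w4
```

```text
collar plane tool [ 0.01435743 -0.00244036  0.03714515]
collar centre tool xy [-0.00212194 -0.00022803] 128 0.00019063354497053832 (array([-0.00136234, -0.00024461]), np.float64(0.032371457536670104))
housing slopes [-0.00044486 -0.00121427  0.0850908 ]
bench [-1.47856473e-04 -9.18258667e-04  2.98986502e-05]
```

Emit:
play_rows --targets "0.03 -0.001 0 0 1;0.07 -0.002 0 0 1;0.1015 -0.003 0.01 0 1;0.1015 -0.003 0.022 0 1;0.1015 -0.003 0.022 0 1"

```text
time_s: 6.25
position: [0.5583, 0.2001, 0.182]
tool_rot: [[0.934, 0.356, -0.005], [0.356, -0.934, -0.001], [-0.005, -0.001, -1.0]]
ft_force: [-0.8, -0.1, -3.5]
grip_width: 0.0149
```

Emit:
play_rows --targets "0 0 0 0 1;0 0 0 0 1"

```text
time_s: 6.45
position: [0.5587, 0.2004, 0.1853]
tool_rot: [[0.934, 0.356, 0.001], [0.356, -0.934, 0.0], [0.001, 0.0, -1.0]]
ft_force: [-0.3, -0.7, -4.1]
grip_width: 0.015
```

```bash
python3 bore.py w5; python3 col.py w5; python3 - <<'E'
from m import *
for n in ['scene','side']: grab(n,n+'5')
a=cv2.imread('pics/scene5.png');b=cv2.imread('pics/side5.png');c=cv2.imread('pics/w5.png')
cv2.imwrite('pics/c5.png',np.vstack([np.hstack([cv2.resize(a[60:210,240:400],(400,300)),cv2.resize(b[210:360,130:290],(400,300))]),np.hstack([cv2.resize(c,(400,300))]*2)]))
E
```

```text
6.45 [0.55865394 0.20035402 0.18525368] [ 0.23 -0.24 -0.2   0.07 -0.05  0.05] [-0.3  -0.73 -4.09]
4685 0.08512197772688529 ((557.5422973632812, 199.0753173828125), (82.5803451538086, 83.43511962890625), 73.58673858642578)
wall 14 [0.56054926 0.19815759] 0.008628402499286668
brass top 416 [0.5783252  0.20593412 0.08594843] ((569.8619384765625, 203.54669189453125), 24.313003540039062)
inner 12 [0.55059859 0.19710189] 0.02986695031087341 outer [0.55829622 0.19925634] 0.02724412829210457
collar plane slopes, top rel TCP 5825 [-0.01222391 -0.00562798 -0.03717375]
collar plane tool [ 0.01256759 -0.00064693  0.0372321 ]
collar centre tool xy [-0.00203291 -0.00031986] 127 0.00019686860652340247 (array([-0.00125668, -0.0003284 ]), np.float64(0.032360869643183174))
housing slopes [-0.0027367  -0.00086803  0.08520877]
bench [-3.39388037e-04 -7.48978204e-04  5.85528140e-05]
```

View pics/c5.png

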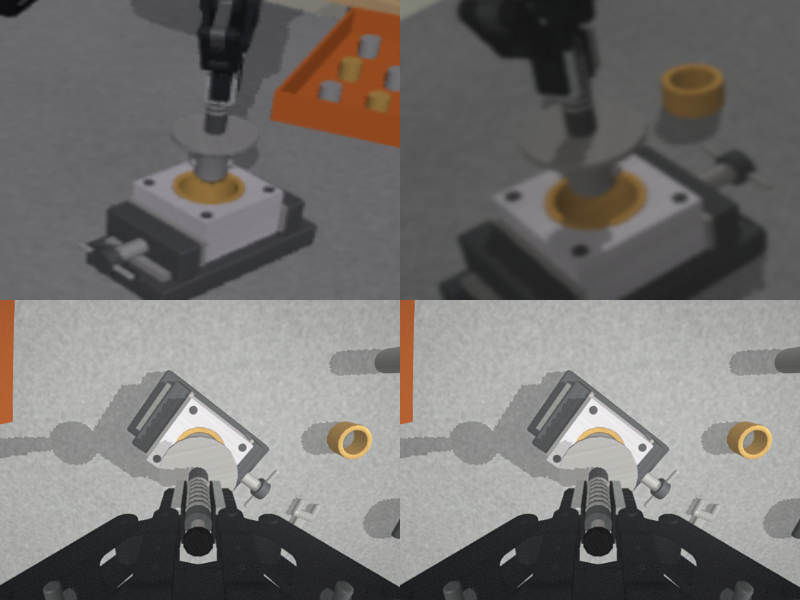

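The nose is over the bore in both views. The collar is centred to about 1.2 mm, which I'll correct, and then go down in stages while watching the force.

Emit:
play_rows --targets "0.0003 0.0012 0 0 1;0.0003 0.0012 0.008 0 1;0.0003 0.0012 0.016 0 1;0.0003 0.0012 0.024 0 1;0.0003 0.0012 0.028 0 1"

```text
time_s: 7.1
position: [0.5591, 0.1996, 0.1549]
tool_rot: [[0.934, 0.357, -0.002], [0.357, -0.934, -0.0], [-0.002, -0.0, -1.0]]
ft_force: [-0.3, -0.1, -3.8]
grip_width: 0.0146
```

Emit:
play_rows --targets "0 0 0.004 0 1;0 0 0.008 0 1;0 0 0.01 0 1;0 0 0.012 0 1;0 0 0.012 0 1"

```text
time_s: 7.6
position: [0.5595, 0.1997, 0.1442]
tool_rot: [[0.934, 0.357, -0.0], [0.357, -0.934, -0.0], [-0.0, -0.0, -1.0]]
ft_force: [-0.6, 0.7, -3.6]
grip_width: 0.0148
```

Emit:
play_rows --targets "0 0 0.002 0 1;0 0 0.004 0 1;0 0 0.006 0 1;0 0 0.008 0 1;0 0 0.008 0 1"

```text
time_s: 8.1
position: [0.5594, 0.1997, 0.136]
tool_rot: [[0.934, 0.357, -0.001], [0.357, -0.934, -0.0], [-0.001, -0.0, -1.0]]
ft_force: [0.4, 0.2, -3.6]
grip_width: 0.0147
```

Emit:
play_rows --targets "0 0 0.001 0 1;0 0 0.002 0 1;0 0 0.003 0 1;0 0 0.004 0 1;0 0 0.004 0 1"

```text
time_s: 8.6
position: [0.5595, 0.1997, 0.1322]
tool_rot: [[0.934, 0.357, -0.0], [0.357, -0.934, -0.0], [-0.0, -0.0, -1.0]]
ft_force: [0.0, -0.4, -3.6]
grip_width: 0.0146
```

Emit:
play_rows --targets "0 0 0.0005 0 1;0 0 0.001 0 1;0 0 0.0015 0 1;0 0 0.0015 0 1"

```text
time_s: 9.0
position: [0.5595, 0.1997, 0.1307]
tool_rot: [[0.934, 0.357, -0.0], [0.357, -0.934, -0.0], [-0.0, -0.0, -1.0]]
ft_force: [-0.8, -0.1, -4.6]
grip_width: 0.0149
```

Emit:
play_rows --targets "0 0 0.0005 0 1;0 0 0.001 0 1;0 0 0.001 0 1"

```text
time_s: 9.3
position: [0.5595, 0.1997, 0.1297]
tool_rot: [[0.934, 0.357, -0.0], [0.357, -0.934, -0.0], [-0.0, -0.0, -1.0]]
ft_force: [-1.1, -0.3, -2.7]
grip_width: 0.0149
```

Emit:
play_rows --targets "0 0 0.0003 0 1;0 0 0.0003 0 1"

```text
time_s: 9.5
position: [0.5596, 0.1997, 0.1295]
tool_rot: [[0.934, 0.357, -0.0], [0.357, -0.934, 0.0], [-0.0, -0.0, -1.0]]
ft_force: [0.6, 0.1, -3.1]
grip_width: 0.0147
```

Emit:
play_rows --targets "0 0 0.0003 0 1;0 0 0.0003 0 1"

```text
time_s: 9.7
position: [0.5596, 0.1997, 0.1293]
tool_rot: [[0.934, 0.357, 0.0], [0.357, -0.934, 0.0], [0.0, 0.0, -1.0]]
ft_force: [-0.7, -0.4, -3.0]
grip_width: 0.0144
```

Emit:
play_rows --targets "0 0 0.0003 0 1;0 0 0.0003 0 1"

```text
time_s: 9.9
position: [0.5596, 0.1997, 0.1293]
tool_rot: [[0.934, 0.357, 0.0], [0.357, -0.934, 0.0], [0.0, 0.0, -1.0]]
ft_force: [-1.3, 0.0, 1.4]
grip_width: 0.0151
```

Emit:
play_rows --targets "0 0 0.0003 0 1;0 0 0.0003 0 1"

```text
time_s: 10.1
position: [0.5597, 0.1997, 0.1293]
tool_rot: [[0.934, 0.357, 0.001], [0.357, -0.934, 0.0], [0.001, 0.0, -1.0]]
ft_force: [-2.3, -0.8, 6.9]
grip_width: 0.0149
```

The collar is seated, with about 11 N of support. I'll let go gently.

Emit:
play_rows --targets "0 0 -0.0003 0 1;0 0 -0.0003 0 0.8;0 0 -0.0003 0 0.6;0 0 -0.0003 0 0.3;0 0 -0.0003 0 0" --force 40

```text
time_s: 10.6
position: [0.5596, 0.1997, 0.1288]
tool_rot: [[0.934, 0.357, 0.0], [0.357, -0.934, 0.0], [0.0, -0.0, -1.0]]
ft_force: [0.1, -0.4, -0.6]
grip_width: 0.0601
```

Emit:
play_rows --targets "0 0 0 0 0;0 0 0 0 0;0 0 0 0 0"

```text
time_s: 10.9
position: [0.5596, 0.1997, 0.1289]
tool_rot: [[0.934, 0.357, 0.0], [0.357, -0.934, 0.0], [0.0, 0.0, -1.0]]
ft_force: [1.0, 0.3, 0.0]
grip_width: 0.0853
```

```bash
python3 - <<'E'
from m import *
for n in ['scene','side','wrist']: d=grab(n,n+'6')
a=cv2.imread('pics/scene6.png');b=cv2.imread('pics/side6.png');c=cv2.imread('pics/wrist6.png')
cv2.imwrite('pics/c6.png',np.vstack([np.hstack([cv2.resize(a[60:210,240:400],(400,300)),cv2.resize(b[210:360,130:290],(400,300))]),np.hstack([cv2.resize(c,(400,300))]*2)]))
E
python3 col.py wrist6;python3 go.py .5575 .199 .2
```

```text
collar plane tool [0.01406638 0.00086054 0.03705371]
collar centre tool xy [-0.00192178 -0.00023949] 144 0.0002172534349963775 (array([-0.00106393, -0.00024044]), np.float64(0.03230556375418493))
housing slopes [-0.01317316 -0.0035576   0.08731207]
bench [-2.54942145e-04 -9.35360046e-04 -2.40445118e-05]
11.05 [0.5596 0.1997 0.1289] [ 0.01 -0.03  0.02 -0.01 -0.02  0.08] [9.342e-01 3.568e-01 1.000e-04] F [-0.31  0.19  0.9 ] w 0.0854367894688148
shift [-0.0022 -0.0001 -0.0711]
```

View pics/c6.png

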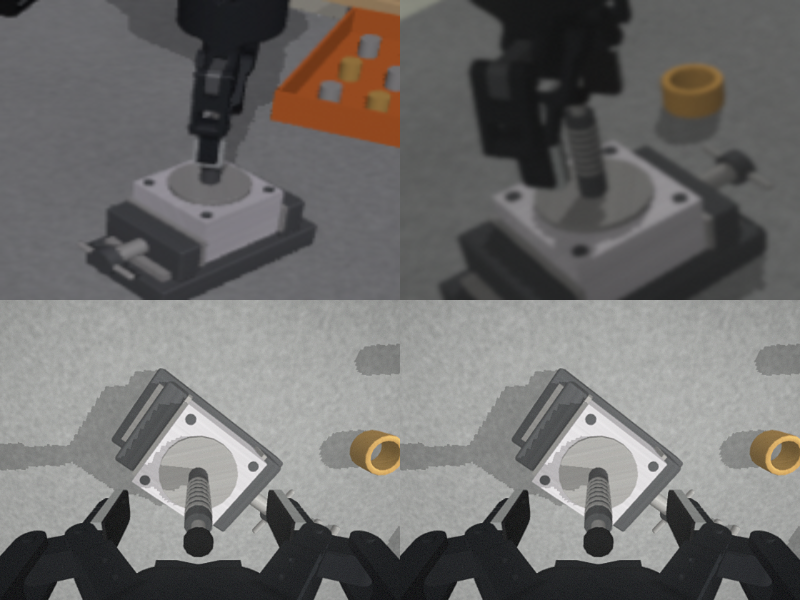

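The collar lies flat on the housing's face. The camera reports the same 0.014 collar tilt as it did in the grip, so that is camera bias. Next I'll rise, shut the fingers and press the cap.

Emit:
play_rows --targets "0 0 -0.01 0 0;0 0 -0.03 0 0;0 0 -0.05 0 0;-0.001 0 -0.066 0 0;-0.001 0 -0.07 0 0"

```text
time_s: 11.55
position: [0.5593, 0.1995, 0.2015]
tool_rot: [[0.934, 0.357, 0.004], [0.357, -0.934, 0.001], [0.004, 0.001, -1.0]]
ft_force: [0.2, -0.5, 0.6]
grip_width: 0.0854
```

Emit:
play_rows --targets "0 0 0 0 0.5;0 0 0 0 1;0 0 0 0 1;0 0 0 0 1;0 0 0 0 1"

```text
time_s: 12.05
position: [0.5586, 0.1993, 0.1985]
tool_rot: [[0.934, 0.357, -0.001], [0.357, -0.934, -0.0], [-0.001, -0.0, -1.0]]
ft_force: [-0.4, -0.0, -0.0]
grip_width: 0.0126
```

Emit:
play_rows --targets "0 0 0 0 1;0 0 0 0 1;0 0 0 0 1"

```text
time_s: 12.35
position: [0.5586, 0.1993, 0.1989]
tool_rot: [[0.934, 0.357, -0.0], [0.357, -0.934, -0.0], [-0.0, 0.0, -1.0]]
ft_force: [0.7, -0.3, 0.8]
grip_width: 0.0004
```

```bash
python3 - <<'E'
from m import *
for n in ['scene','side','wrist']: d=grab(n,n+'7')
a=cv2.imread('pics/scene7.png');b=cv2.imread('pics/side7.png');c=cv2.imread('pics/wrist7.png')
cv2.imwrite('pics/c7.png',np.vstack([np.hstack([cv2.resize(a[60:210,240:400],(400,300)),cv2.resize(b[180:330,130:290],(400,300))]),np.hstack([cv2.resize(c,(400,300))]*2)]))
E
python3 go.py .5575 .199 .178
```

```text
12.5 [0.5586 0.1994 0.1989] [0.02 0.04 0.06 0.07 0.05 0.01] [9.342e-01 3.568e-01 1.000e-04] F [-0.09  0.14  0.62] w -4.7759769055573444e-05
shift [-0.0012 -0.0001  0.0209]
```

View pics/c7.png

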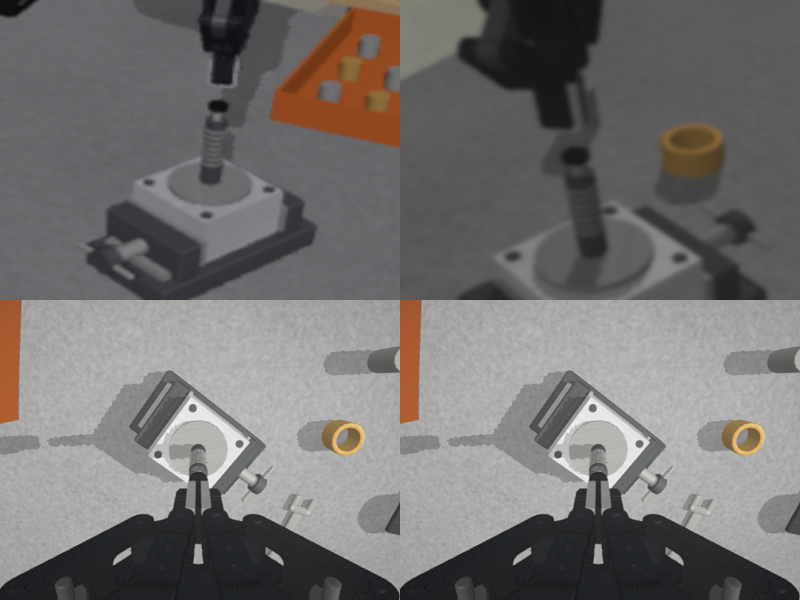

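Emit:
play_rows --targets "0 0 0.004 0 1;0 0 0.009 0 1;0 0 0.013 0 1;0 0 0.015 0 1;0 0 0.015 0 1"

```text
time_s: 13.0
position: [0.5585, 0.1993, 0.1835]
tool_rot: [[0.934, 0.357, -0.001], [0.357, -0.934, -0.0], [-0.001, -0.0, -1.0]]
ft_force: [0.4, -0.7, 0.4]
grip_width: 0.0003
```

Emit:
play_rows --targets "0 0 0.0005 0 1;0 0 0.001 0 1;0 0 0.0015 0 1;0 0 0.002 0 1;0 0 0.002 0 1"

```text
time_s: 13.5
position: [0.5586, 0.1993, 0.1819]
tool_rot: [[0.934, 0.357, -0.0], [0.357, -0.934, -0.0], [-0.0, -0.0, -1.0]]
ft_force: [-0.4, 0.3, -0.1]
grip_width: -0.0001
```

Emit:
play_rows --targets "0 0 0.0005 0 1;0 0 0.001 0 1;0 0 0.0015 0 1;0 0 0.002 0 1;0 0 0.002 0 1"

```text
time_s: 14.0
position: [0.5586, 0.1993, 0.1798]
tool_rot: [[0.934, 0.357, -0.0], [0.357, -0.934, -0.0], [-0.0, -0.0, -1.0]]
ft_force: [-1.4, -0.6, 0.4]
grip_width: 0.0001
```

Emit:
play_rows --targets "0 0 0.0005 0 1;0 0 0.001 0 1;0 0 0.001 0 1"

```text
time_s: 14.3
position: [0.5586, 0.1993, 0.1789]
tool_rot: [[0.934, 0.357, -0.0], [0.357, -0.934, 0.0], [-0.0, -0.0, -1.0]]
ft_force: [0.4, 1.4, 0.0]
grip_width: -0.0003
```

Emit:
play_rows --targets "0 0 0.0005 0 1;0 0 0.001 0 1;0 0 0.001 0 1"

```text
time_s: 14.6
position: [0.5587, 0.1994, 0.1779]
tool_rot: [[0.934, 0.357, 0.0], [0.357, -0.934, 0.0], [0.0, -0.0, -1.0]]
ft_force: [-0.5, -0.4, -0.4]
grip_width: -0.0002
```

Emit:
play_rows --targets "0 0 0.0005 0 1;0 0 0.0005 0 1"

```text
time_s: 14.8
position: [0.5588, 0.1994, 0.1778]
tool_rot: [[0.934, 0.357, 0.001], [0.357, -0.934, 0.0], [0.001, 0.0, -1.0]]
ft_force: [0.1, -0.4, 4.0]
grip_width: 0.0
```

Emit:
play_rows --targets "0 0 0.0005 0 1;0 0 0.0005 0 1"

```text
time_s: 15.0
position: [0.5589, 0.1994, 0.1777]
tool_rot: [[0.934, 0.357, 0.001], [0.357, -0.934, 0.0], [0.001, 0.0, -1.0]]
ft_force: [-1.2, 0.6, 8.3]
grip_width: 0.0002
```

Emit:
play_rows --targets "0 0 0.0005 0 1;0 0 0.0005 0 1"

```text
time_s: 15.2
position: [0.5589, 0.1994, 0.1773]
tool_rot: [[0.934, 0.357, 0.001], [0.357, -0.934, 0.0], [0.001, 0.0, -1.0]]
ft_force: [-1.6, -0.8, 7.2]
grip_width: -0.0003
```

The cap was touched at 0.1778 and is now moving at 7–8 N. I'll press about 1.5 mm further and hold.

Emit:
play_rows --targets "0 0 0.0005 0 1;0 0 0.0005 0 1;0 0 0.001 0 1;0 0 0.001 0 1"

```text
time_s: 15.6
position: [0.5589, 0.1994, 0.1765]
tool_rot: [[0.934, 0.357, 0.002], [0.357, -0.934, 0.0], [0.002, 0.0, -1.0]]
ft_force: [-2.0, 0.7, 8.8]
grip_width: 0.0003
```

Emit:
play_rows --targets "0 0 0.0005 0 1;0 0 0.0005 0 1;0 0 0.0005 0 1;0 0 0.0005 0 1;0 0 0.0005 0 1"

```text
time_s: 16.1
position: [0.5589, 0.1994, 0.1761]
tool_rot: [[0.934, 0.357, 0.002], [0.357, -0.934, 0.0], [0.002, 0.0, -1.0]]
ft_force: [-2.1, -0.2, 8.4]
grip_width: 0.0001
```

Emit:
play_rows --targets "0 0 0 0 1;0 0 0 0 1;0 0 0 0 1;0 0 0 0 1;0 0 0 0 1"

```text
time_s: 16.6
position: [0.559, 0.1994, 0.1761]
tool_rot: [[0.934, 0.357, 0.002], [0.357, -0.934, 0.0], [0.002, 0.0, -1.0]]
ft_force: [-1.7, -1.3, 8.6]
grip_width: -0.0001
```

Emit:
play_rows --targets "0 0 0.0005 0 1;0 0 0.0005 0 1;0 0 0.0005 0 1;0 0 0.0005 0 1;0 0 0.0005 0 1"

```text
time_s: 17.1
position: [0.559, 0.1994, 0.1757]
tool_rot: [[0.934, 0.357, 0.002], [0.357, -0.934, 0.0], [0.002, 0.001, -1.0]]
ft_force: [-2.3, 0.9, 8.8]
grip_width: -0.0002
```

Emit:
play_rows --targets "0 0 0 0 1;0 0 0 0 1;0 0 0 0 1;0 0 0 0 1"

```text
time_s: 17.5
position: [0.559, 0.1994, 0.1757]
tool_rot: [[0.934, 0.357, 0.002], [0.357, -0.934, 0.0], [0.002, 0.0, -1.0]]
ft_force: [-2.8, 0.2, 9.8]
grip_width: 0.0001
```

Emit:
play_rows --targets "0 0 -0.001 0 1;0 0 -0.003 0 1;0 0 -0.006 0 1;0 0 -0.011 0 1;0 0 -0.016 0 1"

```text
time_s: 18.0
position: [0.5586, 0.1993, 0.1905]
tool_rot: [[0.934, 0.357, -0.001], [0.357, -0.934, -0.0], [-0.001, -0.0, -1.0]]
ft_force: [0.3, -0.7, 0.9]
grip_width: 0.0002
```

Emit:
play_rows --targets "0 0 -0.008 0 1;0 0 -0.012 0 1;0 0 -0.012 0 1;0 0 -0.012 0 1;0 0 -0.012 0 1"

```text
time_s: 18.5
position: [0.5585, 0.1993, 0.2021]
tool_rot: [[0.934, 0.357, -0.001], [0.357, -0.934, -0.0], [-0.001, -0.0, -1.0]]
ft_force: [0.3, -0.3, -0.5]
grip_width: 0.0001
```

```bash
python3 - <<'E'
from m import *
for n in ['scene','side','wrist']: d=grab(n,n+'8')
a=cv2.imread('pics/scene8.png');b=cv2.imread('pics/side8.png');c=cv2.imread('pics/wrist8.png')
cv2.imwrite('pics/c8.png',np.vstack([np.hstack([cv2.resize(a[60:210,240:400],(400,300)),cv2.resize(b[180:330,130:290],(400,300))]),np.hstack([cv2.resize(c,(400,300))]*2)]))
E
python3 go.py .5596 .1997 .1293
```

```text
18.65 [0.5586 0.1993 0.2022] [-0.09 -0.05 -0.05  0.07  0.02 -0.03] [ 9.342e-01  3.567e-01 -5.000e-04] F [-0.58  1.09 -0.22] w 0.00021618174768940884
shift [0.0011 0.     0.0729]
```

View pics/c8.png

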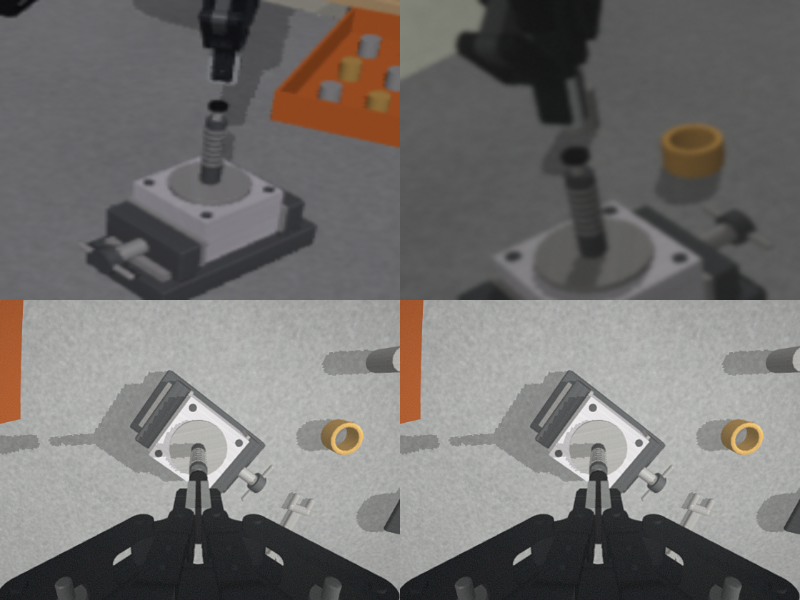

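The gauge is still seated with the cap free. I'll open, go down to the same grip as before and take hold.

Emit:
play_rows --targets "0 0 0 0 0.5;0 0 0 0 0;0 0 0 0 0;0 0 0 0 0;0 0 0 0 0"

```text
time_s: 19.15
position: [0.5586, 0.1993, 0.2024]
tool_rot: [[0.934, 0.357, -0.0], [0.357, -0.934, -0.0], [-0.0, -0.0, -1.0]]
ft_force: [-0.9, -0.2, -1.0]
grip_width: 0.0721
```

Emit:
play_rows --targets "0.001 0 0.02 0 0;0.001 0 0.04 0 0;0.001 0 0.06 0 0;0.001 0 0.072 0 0;0.001 0 0.072 0 0"

```text
time_s: 19.65
position: [0.559, 0.1996, 0.129]
tool_rot: [[0.934, 0.357, -0.003], [0.357, -0.934, -0.0], [-0.003, -0.001, -1.0]]
ft_force: [-0.4, 0.4, 0.1]
grip_width: 0.0855
```

Emit:
play_rows --targets "0 0 0 0 0;0 0 0 0 0.5;0 0 0 0 0.7;0 0 0 0 0.8;0 0 0 0 0.9" --force 40

```text
time_s: 20.15
position: [0.5597, 0.1997, 0.1307]
tool_rot: [[0.934, 0.357, 0.0], [0.357, -0.934, 0.0], [0.0, 0.0, -1.0]]
ft_force: [0.5, -0.1, -0.1]
grip_width: 0.0282
```

Emit:
play_rows --targets "0 0 0 0 1;0 0 0 0 1;0 0 0 0 1;0 0 0 0 1;0 0 0 0 1"

```text
time_s: 20.65
position: [0.5597, 0.1997, 0.1307]
tool_rot: [[0.934, 0.357, 0.0], [0.357, -0.934, -0.0], [0.0, 0.0, -1.0]]
ft_force: [-0.6, -0.8, 3.9]
grip_width: 0.0149
```

Emit:
play_rows --targets "0 0 -0.0005 0 1;0 0 -0.001 0 1;0 0 -0.002 0 1;0 0 -0.003 0 1;0 0 -0.003 0 1"

```text
time_s: 21.15
position: [0.5594, 0.1998, 0.1331]
tool_rot: [[0.934, 0.357, -0.001], [0.357, -0.934, 0.0], [-0.001, -0.0, -1.0]]
ft_force: [0.0, 0.4, -3.3]
grip_width: 0.015
```

Emit:
play_rows --targets "0 0 -0.002 0 1;0 0 -0.004 0 1;0 0 -0.006 0 1;0 0 -0.008 0 1;0 0 -0.01 0 1"

```text
time_s: 21.65
position: [0.5596, 0.1997, 0.1436]
tool_rot: [[0.934, 0.357, 0.0], [0.357, -0.934, -0.0], [0.0, 0.0, -1.0]]
ft_force: [0.3, -0.4, -4.5]
grip_width: 0.0143
```

Emit:
play_rows --targets "0 0 -0.003 0 1;0 0 -0.006 0 1;0 0 -0.009 0 1;0 0 -0.012 0 1;0 0 -0.015 0 1"

```text
time_s: 22.15
position: [0.5596, 0.1997, 0.1587]
tool_rot: [[0.934, 0.357, 0.0], [0.357, -0.934, -0.0], [-0.0, 0.0, -1.0]]
ft_force: [-0.4, 0.3, -5.4]
grip_width: 0.0146
```

Emit:
play_rows --targets "0 0 -0.006 0 1;0 0 -0.014 0 1;0 0 -0.022 0 1;0 0 -0.03 0 1;0 0 -0.038 0 1"

```text
time_s: 22.65
position: [0.5596, 0.1997, 0.1973]
tool_rot: [[0.934, 0.357, 0.0], [0.357, -0.934, 0.0], [0.0, 0.0, -1.0]]
ft_force: [0.1, -0.2, -4.2]
grip_width: 0.0147
```

Emit:
play_rows --targets "0 0 -0.01 0 1;0 0 -0.014 0 1;0 0 -0.014 0 1;0 0 -0.014 0 1"

```text
time_s: 23.05
position: [0.5594, 0.1997, 0.2102]
tool_rot: [[0.934, 0.357, -0.001], [0.357, -0.934, -0.0], [-0.001, -0.0, -1.0]]
ft_force: [-0.6, -0.0, -3.7]
grip_width: 0.0147
```

```bash
python3 - <<'E'
from m import *
for n in ['scene','side']: d=grab(n,n+'9')
a=cv2.imread('pics/scene9.png');b=cv2.imread('pics/side9.png')
cv2.imwrite('pics/c9.png',np.hstack([cv2.resize(a[60:180,260:380],(400,400)),cv2.resize(b[180:330,130:280],(400,400))]))
E
python3 go.py .5675 -.2097 .211
```

```text
23.15 [0.5594 0.1997 0.2099] [ 0.02  0.12  0.03 -0.05  0.13  0.08] [ 0.9342  0.3568 -0.001 ] F [-0.44  1.   -4.6 ] w 0.014901467258446273
shift [-0.1385  0.3853 -0.001 ]
```

View pics/c9.png

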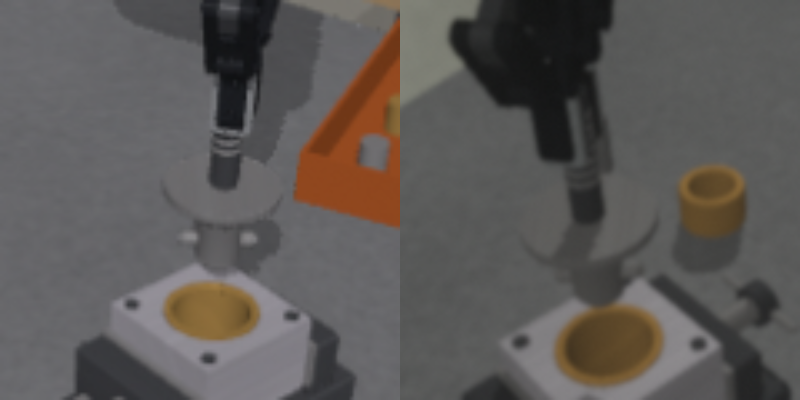

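Both plunger tips show at (188,238) and (250,240) in the left panel. Against the 66 mm collar they span roughly 44 mm. I'll carry it back to the stand.

Emit:
play_rows --targets "-0.007 0.02 0 0 1;-0.021 0.06 0 0 1;-0.036 0.1 0 0 1;-0.05 0.14 0 0 1;-0.065 0.18 0 0 1"

```text
time_s: 23.65
position: [0.5628, 0.0068, 0.2102]
tool_rot: [[0.934, 0.357, -0.0], [0.357, -0.934, 0.0], [-0.0, -0.0, -1.0]]
ft_force: [1.0, -1.2, -3.9]
grip_width: 0.0151
```

Emit:
play_rows --targets "-0.0145 0.04 0 0 1;-0.029 0.08 0 0 1;-0.043 0.12 0 0 1;-0.0575 0.16 0 0 1;-0.0665 0.185 0 0 1"

```text
time_s: 24.15
position: [0.5666, -0.1912, 0.2099]
tool_rot: [[0.935, 0.355, -0.001], [0.355, -0.935, -0.0], [-0.001, 0.0, -1.0]]
ft_force: [0.4, -0.2, -3.9]
grip_width: 0.0151
```

Emit:
play_rows --targets "-0.005 0.014 0 0 1;-0.007 0.02 0 0 1;-0.007 0.02 0 0 1;-0.007 0.02 0 0 1;-0.007 0.02 0 0 1"

```text
time_s: 24.65
position: [0.5677, -0.208, 0.2106]
tool_rot: [[0.934, 0.358, 0.0], [0.358, -0.934, 0.0], [0.0, -0.0, -1.0]]
ft_force: [-0.1, 0.5, -4.2]
grip_width: 0.0149
```

```bash
python3 - <<'E'
from m import *
for n in ['scene','side','wrist']: d=grab(n,n+'10')
a=cv2.imread('pics/scene10.png');b=cv2.imread('pics/side10.png');c=cv2.imread('pics/wrist10.png')
cv2.imwrite('pics/c10.png',np.vstack([np.hstack([cv2.resize(a[190:370,80:280],(400,300)),cv2.resize(b[120:240,260:400],(400,300))]),np.hstack([cv2.resize(c,(400,300))]*2)]))
C=cloud(d);P=C.reshape(-1,3);z=P[:,2]
m=(np.linalg.norm(P[:,:2]-[.568,-.211],axis=1)<.045)&(z>.055)&(z<.07);Q=P[m]
if m.sum()>5:print(m.sum(),cv2.minEnclosingCircle(Q[:,:2].astype(np.float32)*1000))
E
python3 col.py wrist10;python3 go.py .5675 -.21 .1067
```

```text
1369 ((567.6024780273438, -210.729736328125), 37.85648727416992)
collar plane tool [ 0.01147967 -0.00193083  0.0386326 ]
collar centre tool xy [-0.0019969  -0.00029673] 127 0.0001732061003594612 (array([-0.00132665, -0.00029637]), np.float64(0.032446297559689294))
housing slopes [0. 0. 0.]
bench [-5.87831570e-04 -1.73410885e-04  9.68988383e-05]
24.8 [ 0.5676 -0.2086  0.2106] [-0.32  0.13 -0.09 -0.   -0.01 -0.1 ] [9.338e-01 3.577e-01 1.000e-04] F [ 0.2   0.52 -3.83] w 0.01495358561811446
shift [-0.0006  0.0012  0.1039]
```

View pics/c10.png

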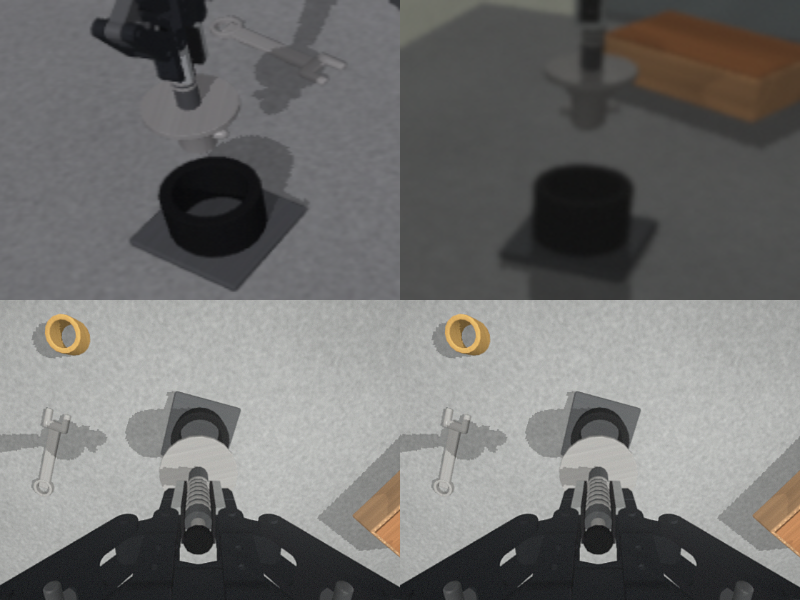

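The gauge hangs over the stand with about 2 mm sideways error, which I'll correct while lowering it.

Emit:
play_rows --targets "0.0005 0.002 0 0 1;0.0005 0.002 0.015 0 1;0.0005 0.002 0.03 0 1;0.0005 0.002 0.045 0 1;0.0005 0.002 0.055 0 1"

```text
time_s: 25.3
position: [0.5686, -0.2109, 0.1544]
tool_rot: [[0.934, 0.357, -0.001], [0.357, -0.934, 0.001], [-0.001, -0.001, -1.0]]
ft_force: [-0.1, -0.2, -4.0]
grip_width: 0.015
```

Emit:
play_rows --targets "0 0 0.01 0 1;0 0 0.02 0 1;0 0 0.03 0 1;0 0 0.038 0 1;0 0 0.038 0 1"

```text
time_s: 25.8
position: [0.5683, -0.2108, 0.1162]
tool_rot: [[0.934, 0.357, -0.002], [0.357, -0.934, 0.001], [-0.001, -0.002, -1.0]]
ft_force: [0.1, -0.0, -4.0]
grip_width: 0.0144
```

Emit:
play_rows --targets "0 0 0.002 0 1;0 0 0.004 0 1;0 0 0.006 0 1;0 0 0.006 0 1;0 0 0.006 0 1"

```text
time_s: 26.3
position: [0.5688, -0.2111, 0.1115]
tool_rot: [[0.934, 0.357, 0.0], [0.357, -0.934, -0.0], [0.0, 0.0, -1.0]]
ft_force: [1.3, -0.4, -4.2]
grip_width: 0.0149
```

Emit:
play_rows --targets "0 0 0.001 0 1;0 0 0.002 0 1;0 0 0.003 0 1;0 0 0.0035 0 1;0 0 0.0035 0 1"

```text
time_s: 26.8
position: [0.5687, -0.2111, 0.1078]
tool_rot: [[0.934, 0.357, -0.0], [0.357, -0.934, 0.0], [-0.0, -0.0, -1.0]]
ft_force: [-0.1, 0.1, -4.7]
grip_width: 0.0147
```

Emit:
play_rows --targets "0 0 0.0005 0 1;0 0 0.001 0 1;0 0 0.001 0 1"

```text
time_s: 27.1
position: [0.5687, -0.2111, 0.1068]
tool_rot: [[0.934, 0.357, -0.0], [0.357, -0.934, 0.0], [-0.0, -0.0, -1.0]]
ft_force: [-0.2, -0.0, -4.1]
grip_width: 0.0148
```

Emit:
play_rows --targets "0 0 0.0003 0 1;0 0 0.0003 0 1"

```text
time_s: 27.3
position: [0.5687, -0.2111, 0.1067]
tool_rot: [[0.934, 0.357, 0.0], [0.357, -0.934, -0.0], [0.0, 0.0, -1.0]]
ft_force: [0.6, 0.4, -2.9]
grip_width: 0.0145
```

Emit:
play_rows --targets "0 0 0.0003 0 1;0 0 0.0003 0 1"

```text
time_s: 27.5
position: [0.5688, -0.2111, 0.1067]
tool_rot: [[0.934, 0.357, 0.0], [0.357, -0.934, -0.0], [0.0, 0.0, -1.0]]
ft_force: [-1.8, 0.1, 1.0]
grip_width: 0.0148
```

Emit:
play_rows --targets "0 0 0.0003 0 1;0 0 0.0003 0 1"

```text
time_s: 27.7
position: [0.5688, -0.2111, 0.1067]
tool_rot: [[0.934, 0.357, 0.001], [0.357, -0.934, -0.0], [0.0, 0.001, -1.0]]
ft_force: [-3.3, 1.7, 5.7]
grip_width: 0.0146
```

Seated. I'll release and retreat straight up.

Emit:
play_rows --targets "0 0 -0.0003 0 1;0 0 -0.0003 0 0.8;0 0 -0.0003 0 0.6;0 0 -0.0003 0 0.3;0 0 -0.0003 0 0"

```text
time_s: 28.2
position: [0.5688, -0.2111, 0.1062]
tool_rot: [[0.934, 0.357, 0.0], [0.357, -0.934, -0.0], [0.0, 0.0, -1.0]]
ft_force: [-0.9, -0.5, 0.2]
grip_width: 0.0605
```

Emit:
play_rows --targets "0 0 0 0 0;0 0 0 0 0;0 0 0 0 0"

```text
time_s: 28.5
position: [0.5687, -0.2111, 0.1063]
tool_rot: [[0.934, 0.357, 0.0], [0.357, -0.934, 0.0], [0.0, -0.0, -1.0]]
ft_force: [-0.2, -0.1, -0.7]
grip_width: 0.0859
```

Emit:
play_rows --targets "0 0 -0.01 0 0;0 0 -0.03 0 0;0 0 -0.055 0 0;0 0 -0.085 0 0;0 0 -0.11 0 0"

```text
time_s: 29.0
position: [0.5688, -0.2111, 0.2188]
tool_rot: [[0.934, 0.357, 0.002], [0.357, -0.934, -0.001], [0.001, 0.001, -1.0]]
ft_force: [0.5, 0.4, -1.0]
grip_width: 0.0853
```

Emit:
play_rows --targets "-0.03 0 -0.01 0 0;-0.06 0 -0.02 0 0;-0.07 0 -0.03 0 0;-0.07 0 -0.03 0 0;-0.07 0 -0.03 0 0"

```text
time_s: 29.5
position: [0.5039, -0.2359, 0.2465]
tool_rot: [[0.934, 0.357, 0.001], [0.357, -0.934, -0.0], [0.001, 0.0, -1.0]]
ft_force: [0.6, -0.8, -0.5]
grip_width: 0.0853
```

```bash
python3 - <<'E'
from m import *
for n in ['scene','side','wrist']: d=grab(n,n+'11')
s=d['state'];print(s['time_s'],s['position'],s['ft_force'])
a=cv2.imread('pics/scene11.png');c=cv2.imread('pics/wrist11.png')
cv2.imwrite('pics/c11.png',np.hstack([cv2.resize(a,(400,300)),cv2.resize(c,(400,300))]))
C=cloud(d);P=C.reshape(-1,3);z=P[:,2]
def sl(lo,hi):
    m=(np.linalg.norm(P[:,:2]-[.568,-.211],axis=1)<.06)&(z>lo)&(z<hi);Q=P[m]
    print(lo,hi,m.sum(),np.median(Q[:,2]).round(4),cv2.minEnclosingCircle(Q[:,:2].astype(np.float32)*1000));return Q
sl(.055,.0625)
Q=sl(.0665,.071);Q2=Q;A=np.c_[Q2[:,:2]-Q2[:,:2].mean(0),np.ones(len(Q2))];print('slopes',np.linalg.lstsq(A,Q2[:,2],rcond=None)[0])
sl(.146,.17)
# loose parts: compare scene0 vs scene11
a=load('scene0')
b=load('scene11')
df=np.abs(a['pixels'].astype(int)-b['pixels']).sum(2)
for k,(u,v,r) in dict(wr=(220,218,40),bush=(298,255,25),plug=(357,280,25)).items(): print(k,(df[v-r:v+r,u-r:u+r]>60).mean())
E
```

```text
29.6 [ 0.50398355 -0.2356221   0.24568036] [1.0430452  0.23581914 0.84912305]
0.055 0.0625 864 0.0616 ((567.3178100585938, -210.6877899169922), 38.095115661621094)
0.0665 0.071 3315 0.0679 ((567.3629760742188, -211.4713897705078), 32.96797180175781)
slopes [-0.00303644 -0.00098395  0.06792289]
0.146 0.17 368 0.1537 ((567.2979736328125, -211.43756103515625), 7.4539055824279785)
wr 0.03671875
bush 0.0
plug 0.0
```

View pics/c11.png

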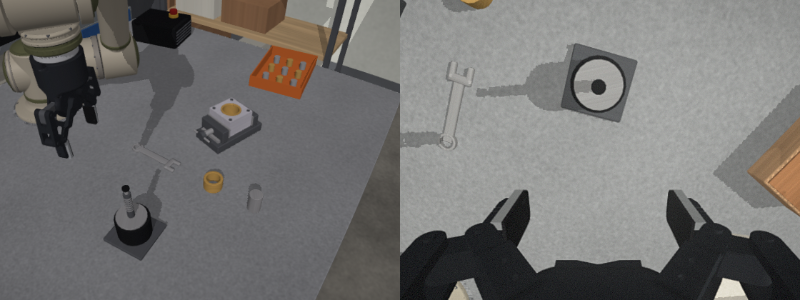

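```bash
python3 -c "
from rig import env
print(env.close_job())"
```

```text
the job is handed in; nothing more can be done
None
```

The gauge is back in its stand with its plungers set to the bore, and the job was handed in at about 29.6 s of the 72 s allowed; no verdict was reported.

- **Into the bore:** I took the gauge from its stand and lowered it until the collar sat flat on the housing's face. The support force was about 11 N, against the 22 N limit.
- **Cap:** With the gauge released, I pressed the cap about 2 mm at 9–10 N, then came off it.
- **Out of the bore:** The gauge came straight out with no snag; the wrist showed about 3–5 N, close to the gauge's own weight. I seated it in the stand with about 10 N, against the 30 N limit.

**Last checks:**
- **Gauge in stand:** Its axis is about 0.8 mm from the rim's centre. The collar's top is at 67.9 mm (68 expected) and tilt is about 0.003 rad. The robot was clear of everything.
- **Plungers:** I estimated the spread only roughly from the scene image after the draw-out, at about 44 mm (it must be 43 to 46). I did not measure it precisely.
- **Loose parts:** The bush and plug show no change from the first picture. The wrench area differs in 3.7% of pixels, which I took to be arm shadow; the wrench itself looks unmoved.
- **Disagreement:** The wrist camera showed a collar tilt of about 0.014 rad while the collar was near the fingers, even when the gauge was seated. I treated it as a camera bias.

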